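# Reload the carton stapler's magazine

### The job

Load the wide strip of staples into the magazine: put it on the ramp, push it down the channel against the spring follower until its tail drops behind the step and it lies flat and held by the spring, then push the cover rail fully shut over it. Do not ram the follower to the end of its travel, and leave the narrow strip and the other things on the bench where they are.

Things in the scene. Friction and masses are not known exactly. Their poses are not given: they have to be found in the camera images.
- magazine: Steel stapler magazine housing bolted to the bench, foot plate 350 x 78 mm. Origin on the bench; x runs along the channel in the loading direction, y across, z up. Side walls 40 mm apart inside, 4 mm thick, tops at z = 38 mm, run from x = -28 to 234 mm, open above; flared lead-in from x = -41. Inside it a cassette (ramp, step, channel floor, follower) is clamped.
- ramp (a point): Nominal place of the ramp top (magazine x = -58, z = 30 mm); axes as the magazine's. The cassette is clamped up to 14 mm either way along x from nominal, and only sight or touch tells. Its ramp, 39.5 mm wide, top at z = 30, runs from x = -90 mm to the step, nominally at x = 0; there the floor drops 8 mm to the channel floor (z = 22).
- follower (a joint): Black spring follower in the channel, 37 mm wide, top z = 40.5 mm; value = how far it is pressed to +x (m), 0 at rest, end of travel 0.024. At rest its face is 80 mm past the step, wherever that is, so the 90 mm strip seated behind the step holds it at 0.010. Spring 4.2 N at 0, 7.7 N at 0.010, 12.6 N at 0.024. If let go with its tail not yet down, the strip is pushed back up the ramp.
- cover (a joint): Cover rail sliding along the channel on the wall tops; 0 = fully shut, about 0.1 = open, maximum 0.112 m. Shut, it covers magazine x = -4 to 118 mm; open, it stands that much farther along +x. 54 mm wide, underside at z = 44.5, top at 47.5 mm. Drags with about 3 N and stays where left. A strip whose tail stands up on the step blocks it.
- cover_tab (a point): Centre of the upright steel tab across the +x end of the cover, 5 mm thick along the channel, 36 mm wide, from z = 47.5 to 75 mm (centre 61 mm), at magazine x = 115.5 mm when shut: push it towards the magazine's -x to shut the cover. Axes as the magazine's.
- wide_strip_mid (a point): Centre (half-way up) of the wide staple strip: a copper-coloured, rigid upturned channel of glued staples, open below, 90 mm long (its x), 36 mm wide (y), 18 mm high (z), legs and crown 4 mm thick, about 120 g; it lies legs down on the bench.
- narrow_strip_mid (a point): Centre of the narrow staple strip, the same but only 20 mm wide; not for this magazine, leave it.
- cake_tin: Dark round cake tin, 176 mm across, 65 mm high; origin under its centre. Leave it.
- bottle: Clear bottle, 80 mm across, 210 mm high; origin under its centre. Leave it.
- wide_strip: The same wide strip; origin under its centre, at the level of its leg tips.
Mind the look-alikes: they are no part of the job. What is shaped like the wide_strip but pink is not meant.

How it is judged:
By the outcome, as a careful person would: the job done as asked, in the order asked, and still so for the second after the job is handed in, with the robot touching nothing.
It also fails if it takes over 53 s, if anything falls off the work surface, if the arm or the gripper's body presses on something with over 40 N, if the wrist force passes 120 N, or if a joint passes its speed limit or range.

### The arm

A 6-joint arm with a two-finger parallel gripper is mounted at the origin on the work surface. World frame = base frame: x ahead of the robot, y to its left, z up, the work surface at z = 0. Lengths are in m, angles in rad, forces in N, time in s.
With the tool pointing down it reaches from about 0.3 to 0.875 m from the base axis. Payload 4.2 kg.
Tool frame: the origin (TCP) lies midway between the tips of the shut fingers; the grasp point (between the pads) lies 19 mm behind it (bot.grip_depth is the z of the grasp point in the tool frame, in m); z points along the fingers, y is the line along which they close (so a half turn about z gives the same grasp; the last joint's range is limited). The gripper opens to 85 mm and grips with 20 to 120 N. Pads are 22 mm wide; open, the fingers measure 114 mm over their backs; the gripper's body (76 mm by 85 mm) begins 54 mm behind the grasp point. The pads swing forward as they close: fully open they stand 13 mm farther back than shut.
Start: joints at [1.121, 0.32, 1.565, -0, 1.257, -0.02], TCP at [0.24, 0.523, 0.231] pointing down, gripper open.
Joint ranges: [-3.11, 3.11], [-0.84, 2.01], [0.21, 2.61], [-1.34, 4.49], [0.05, 2.63], [-2.56, 2.56]. Speed limits (rad/s): [2.57, 2.57, 3.14, 3.14, 3.14, 3.14].

### API

Orientations are given as a rotation vector (axis times angle).
In Python, from station import readout, vision, bot gives the robot as it stands.
- The arm moves only by the shell command python3 -m creep 'ROWS' [OPENING] [FORCE]. ROWS is JSON, a list of rows, each an object of numbers: "tx", "ty", "tz": the shift along the world's x, y, z each as a share of 0.6 m, from -1 to 1; "wx", "wy", "wz": the turn, a rotation vector about the world's x, y, z each as a share of 0.5 rad, from -1 to 1. A call has 1 to 5 rows; each row is the pose to reach, as a shift and turn from the pose commanded when the call began; what a row does not reach only later rows make up. A row lasts 1/12 s, in which the tool goes at most 41.7 mm and 7.16 degrees, less where a joint would pass 70% of its speed; a pose out of reach is approached as far as the arm can. A call with a number of a shift or a turn outside -1 to 1 is refused whole. A call with a gripper value outside its range is refused whole. OPENING is the opening, from -1 (shut) to 1 (fully open), set as the call begins (- or left out, the last holds). The fingers move at their own pace and stop on an object; FORCE is the grip in N (left out, the last holds). Time passes only in rows, so rows that repeat a pose let the fingers close. It gives the time, the measured TCP pose, the force, the opening and the grip force at its end, in the units of the state.
- readout.observe(): the state, without advancing time (a new reading comes with each control period).
- vision.grab_frame(name): name is "side" or "top"; returns a dict with "frame" (384x512x3 uint8, red, green, blue), "intrinsics" (3x3 intrinsics, pixels), "camera_from_world" (4x4, takes a point from world to camera coordinates). Camera axes: x right, y down, z forward; pixel columns grow to the right and rows downward; lengths in m; the calibration is good to about 2 mm. A picture is of the moment at which its call begins. There is no depth.
- bot.job_done(): hands the job in; it is judged then, once.
The state is a dict: "t": time; "qpos": joint angles; "qd": joint speeds; "tau": joint torques, N m; "ee_pos": TCP position; "eef_rot": TCP orientation; "contact_force": force on the tool from outside, world axes, zero at the start; "torque": the same for the moment, N m; "width": finger opening in m; "grip_force": force on a finger pad.
Only numpy, scipy, OpenCV 4.12 (cv2) and the standard library are available. Lean on these libraries where they do the work, as an engineer would, in place of code of your own. Each camera call takes 0.05 s, during which the arm holds its last target. There are 200 camera calls.

## Working session

There is one attempt and no reset: what is moved stays moved. The work goes in short steps, Python scripts to look and compute and a shell command to move; the robot and the scene stay as the last step left them, time stands still between calls to the robot, and variables do not carry over. Pictures are saved under pics/ and viewed, at most 12 in all, crops included, and the job is handed in when it is done.

```bash
mkdir -p pics; ls; python3 - <<'E'
from station import readout, vision, bot
import cv2,numpy as np,pickle
o=readout.observe();print({k:np.round(v,3) for k,v in o.items()},bot.grip_depth)
d={}
for n in("side","top"):
    f=vision.grab_frame(n);d[n]=f
    cv2.imwrite(f"pics/{n}0.png",cv2.resize(f["frame"][:,:,::-1],(800,600),interpolation=cv2.INTER_CUBIC))
    T=f["camera_from_world"];print(n,f["intrinsics"].round(1).tolist(),(-T[:3,:3].T@T[:3,3]).round(3),T[:3,:3].round(2).tolist())
pickle.dump(d,open("f0.pkl","wb"))
E
```

```text
pics
{'t': np.float64(0.0), 'qpos': array([ 1.121,  0.32 ,  1.566,  0.   ,  1.257, -0.02 ]), 'qd': array([ 0.001,  0.002,  0.   ,  0.001,  0.   , -0.001]), 'tau': array([-3.0000e-03, -4.1552e+01, -2.3416e+01, -0.0000e+00,  8.0000e-03,
        0.0000e+00]), 'ee_pos': array([0.239, 0.522, 0.23 ]), 'eef_rot': array([-6.700e-01, -3.069e+00,  3.000e-03]), 'contact_force': array([-0.129,  0.108, -0.067]), 'torque': array([ 0.077,  0.052, -0.01 ]), 'grip_force': np.float64(0.0), 'width': np.float64(0.086)} -0.0187
side [[348.4, 0.0, 250.3], [0.0, 348.4, 196.4], [0.0, 0.0, 1.0]] [ 0.009 -0.499  0.735] [[0.71, -0.7, 0.01], [-0.49, -0.5, -0.72], [0.51, 0.5, -0.7]]
top [[486.9, 0.0, 252.0], [0.0, 486.9, 189.6], [0.0, 0.0, 1.0]] [ 0.405 -0.039  1.737] [[-0.0, -1.0, -0.02], [-1.0, 0.0, -0.07], [0.07, 0.02, -1.0]]
```

View pics/side0.png

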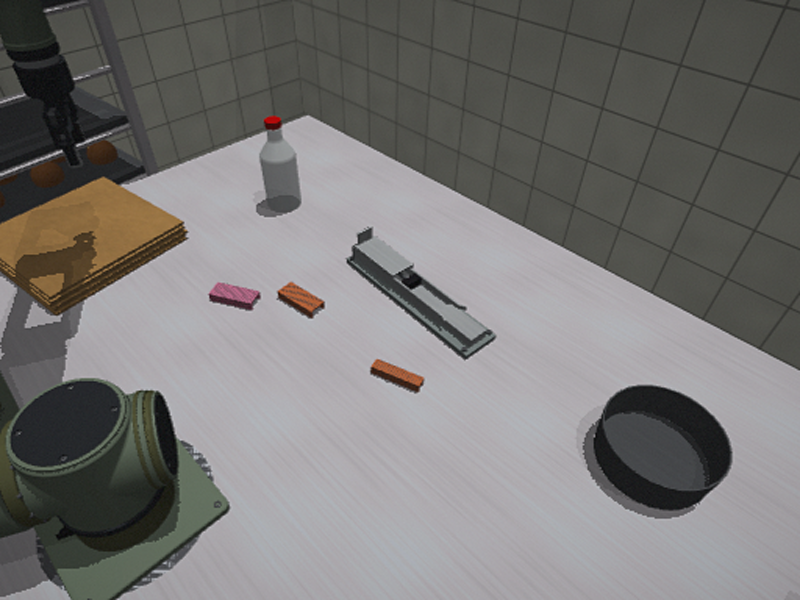

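View pics/top0.png

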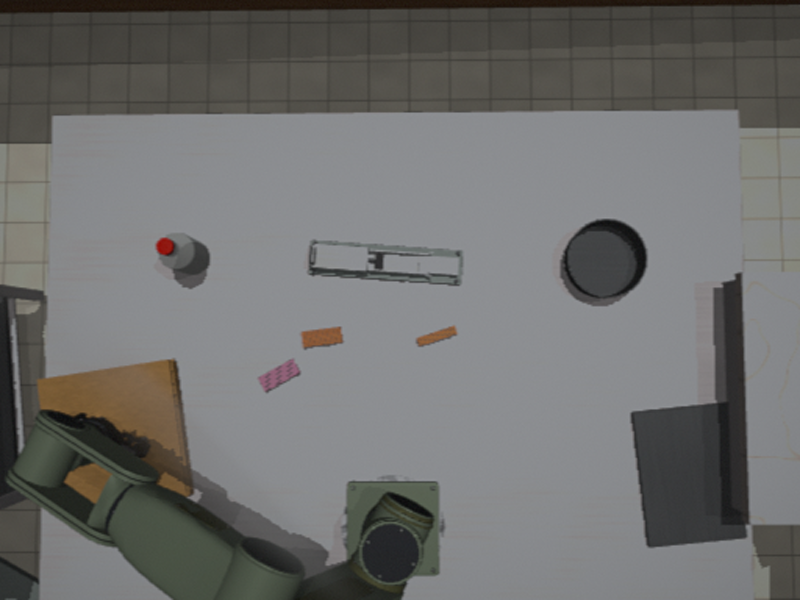

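Both views show three strip-like things. In the top view they are copper wide at (322,338), copper narrow at (436,337) and pink wide at (279,375). The copper wide one fits: right colour and 36 mm width. The magazine spans (308–462, 240–285), with its ramp at the right end (world -y) and its cover at the left (+y). I'll confirm with a crop and measure.

```bash
cat > h.py <<'E'
import numpy as np,cv2
def ray(f,uv):
    T=f["camera_from_world"];R=T[:3,:3];c=-R.T@T[:3,3]
    d=R.T@np.linalg.solve(f["intrinsics"],np.array([uv[0],uv[1],1.]));return c,d
def onz(f,uv,z):
    c,d=ray(f,uv);return c+d*(z-c[2])/d[2]
def proj(f,p):
    q=f["intrinsics"]@(f["camera_from_world"]@np.append(p,1))[:3];return q[:2]/q[2]
def strips(f,lo,hi,z):
    """orange blobs -> list of (centre world, yaw, size, area px)"""
    h=cv2.cvtColor(f["frame"],cv2.COLOR_RGB2HSV);m=cv2.inRange(h,lo,hi)
    out=[]
    for c in cv2.findContours(m,cv2.RETR_EXTERNAL,cv2.CHAIN_APPROX_NONE)[0]:
        if cv2.contourArea(c)<60: continue
        w=np.array([onz(f,p,z)[:2] for p in c[:,0]],np.float32)
        (cx,cy),s,a=cv2.minAreaRect(w*1000);out.append((c[:,0].mean(0).round(1),(round(cx,1),round(cy,1)),np.round(s,1),round(a,1),cv2.contourArea(c)))
    return out
E
python3 - <<'E'
import pickle,cv2,numpy as np
from h import *
d=pickle.load(open("f0.pkl","rb"))
for n in d:
    for s in strips(d[n],(3,120,70),(14,255,255),.018): print(n,s)
a=cv2.resize(d["top"]["frame"][145:255,185:305,::-1],None,fx=5,fy=5,interpolation=cv2.INTER_CUBIC)[:, :]
cv2.imwrite("pics/c1.png",a)
b=cv2.resize(d["side"]["frame"][140:255,125:325,::-1],None,fx=4,fy=4,interpolation=cv2.INTER_CUBIC)
cv2.imwrite("pics/c2.png",b)
E
```

```text
side (array([254.2, 238.2]), (427.8, -99.9), array([20.3, 89.9]), 17.9, 172.5)
side (array([192. , 189.8]), (424.8, 159.8), array([36.2, 89.7]), 6.9, 219.0)
top (array([205.9, 215.4]), (427.1, 158.8), array([32.4, 86. ]), 7.1, 191.0)
top (array([279.2, 214.7]), (429.0, -100.0), array([16.7, 85.8]), 18.4, 90.5)
```

View pics/c1.png

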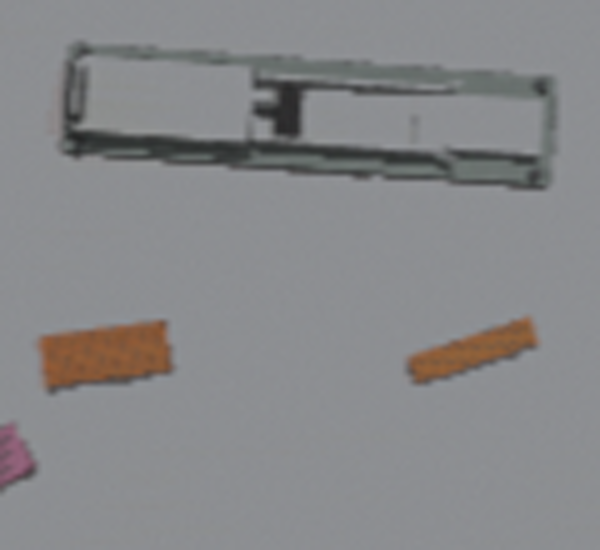

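View pics/c2.png

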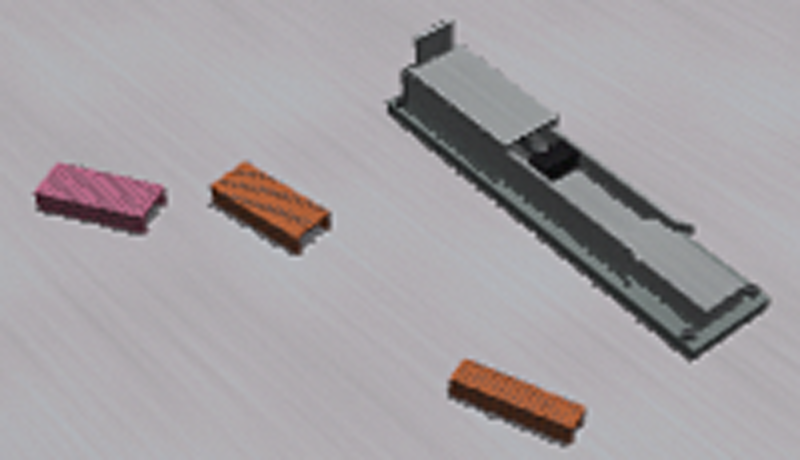

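The crops show the copper wide strip, hatched with wide legs, at top-crop (107,355). That one is the target; the pink and narrow strips stay put. The magazine step line is at crop (415,128), the follower face at about x=302 and the cover's near edge at about x=250. I'll measure the magazine next.

```bash
python3 - <<'E'
import pickle,cv2,numpy as np
from h import *
d=pickle.load(open("f0.pkl","rb"));f=d["top"]
im=f["frame"];roi=im[145:190,185:305].astype(int)
# green tint mask -> plate/walls outline
g=roi[:,:,1]-roi[:,:,0]; dark=roi.sum(2)<330
m=((g>4)|dark).astype(np.uint8); n,l,st,_=cv2.connectedComponentsWithStats(m,connectivity=8)
k=1+st[1:,4].argmax(); pts=np.argwhere(l==k)[:,::-1]+[185,145]
for z in(.006,):
    w=np.array([onz(f,p,z)[:2]*1000 for p in pts],np.float32)
    r=cv2.minAreaRect(w);print(z,np.round(r[0],1),np.round(r[1],1),round(r[2],2))
# c1 px -> image px: resize half-pixel centre
P=lambda x,y:((x+.5)/5-.5+185,(y+.5)/5-.5+145)
for nme,x,y,z in[("step",415,128,.03),("follface",302,110,.0405),("coverL-end",254,105,.0475),("tabtop",70,95,.075),("wallend+x side",460,90,.038),("wallend-x",448,155,.038)]:
    print(nme,(onz(f,P(x,y),z)*1000).round(1))
s=d["side"];Q=lambda x,y:((x+.5)/4-.5+125,(y+.5)/4-.5+140)
for nme,x,y,z in[("plate near -y",693,358,0.0),("plate far -y",768,298,.006),("plate +y near",388,104,.006),("flare tip far",690,231,.038),("step far?",640,238,.03),("ramp end far",755,288,.03),("tab top R",453,24,.075),("tab top L",416,40,.075),("cover -y far",558,120,.0475),("cover -y near",510,143,.0475),("foll face near top",558,178,.0405),("foll far",579,156,.0405)]:
    print(nme,(onz(s,Q(x,y),z)*1000).round(1))
np.set_printoptions(linewidth=250)
# top view profile along the axis near the step
print(im[165:176,236:275].sum(2)//3)
E
```

```text
0.006 [596.9  16.8] [352.   81.9] 85.76
step [585.7 -59.7  30. ]
follface [597.5  19.5  40.5]
coverL-end [600.3  52.8  47.5]
tabtop [604.4 178.   75. ]
wallend+x side [611.5 -91.3  38. ]
wallend-x [565.8 -82.7  38. ]
plate near -y [ 547.3 -152.4    0. ]
plate far -y [ 624.6 -156.6    6. ]
plate +y near [573.1 194.7   6. ]
flare tip far [609.6 -92.6  38. ]
step far? [585.  -67.5  30. ]
ramp end far [ 605.4 -155.7   30. ]
tab top R [623.1 168.6  75. ]
tab top L [587.7 173.3  75. ]
cover -y far [622.1  50.6  47.5]
cover -y near [576.6  57.   47.5]
foll face near top [580.2  10.   40.5]
foll far [609.3  16.1  40.5]
[[ 96  99  96  97  80  49  44  45  54 110 142 144 143 143 142 143 144 143 143 144 143 143 143 143 144 144 144 144 143 144 144 142 143 144 143 144 143 144 143]
 [ 71  69  69  64  53  47  46  44  52 112 143 143 143 143 143 143 144 143 144 143 143 142 144 143 143 143 143 142 144 143 143 142 142 142 143 144 142 143 143]
 [ 57  47  49  43  41  46  46  46  53 113 142 143 143 142 141 142 142 143 144 143 143 143 143 143 142 143 143 144 143 144 143 141 142 144 143 142 143 143 142]
 [11
[... 568 characters left out ...]
43 142 143 143 143 142 143 141 132 135 143 143 142 142 143 143]
 [141 143 141 123 105 104  91  79  97 127 143 144 143 144 144 144 144 144 144 144 143 143 143 144 144 144 143 143 143 143 141 132 134 142 143 143 144 143 143]
 [ 78  81  81  77  83  93  91 102 113 117 120 131 140 141 142 142 142 142 142 143 142 143 144 143 143 145 144 145 145 145 142 133 137 143 144 143 143 142 142]
 [ 58  52  51  51  53  55  56  59  61  60  61  68  72  72  76  81  80  81  91  98 100 110 118 120 121 132 142 142 142 142 141 141 142 143 143 142 142 133 121]
 [ 84  65  62  62  61  62  62  64  62  62  59  56  56  53  50  52  51  52  54  55  56  59  61  60  61  65  69  69  78  83  81  82  90  99 100 110 120 119  99]]
```

```bash
python3 -m creep '[{"ty":-0.07,"tx":0.07,"wz":-0.2},{"ty":-0.14,"tx":0.14,"wz":-0.45},{"ty":-0.21,"tx":0.17,"wz":-0.7},{"ty":-0.28,"tx":0.21,"wz":-0.95},{"ty":-0.35,"tx":0.25,"wz":-1.0}]' 1 40
```

```text
validation failed for argument at $[0]...
```

```bash
python3 -m creep '[{"tx":0.03,"ty":-0.05,"tz":0,"wx":0,"wy":0,"wz":-0.2},{"tx":0.06,"ty":-0.1,"tz":0,"wx":0,"wy":0,"wz":-0.4},{"tx":0.09,"ty":-0.15,"tz":0,"wx":0,"wy":0,"wz":-0.6},{"tx":0.12,"ty":-0.2,"tz":0,"wx":0,"wy":0,"wz":-0.8},{"tx":0.15,"ty":-0.25,"tz":0,"wx":0,"wy":0,"wz":-1.0}]' 1 40; python3 -m creep --help | head -30
```

```text
t: 0.52
ee_pos: [0.3299, 0.3711, 0.2309]
eef_rot: [-1.414, -2.805, 0.001]
contact_force: [-0.1, -0.3, 0.6]
width: 0.0852
grip_force: 0.0invalid input: not JSON, or not a number
```

```bash
python3 -m creep '[{"tx":0.03,"ty":-0.06,"tz":0,"wx":0,"wy":0,"wz":-0.2},{"tx":0.06,"ty":-0.12,"tz":-0.02,"wx":0,"wy":0,"wz":-0.4},{"tx":0.09,"ty":-0.18,"tz":-0.04,"wx":0,"wy":0,"wz":-0.6},{"tx":0.12,"ty":-0.235,"tz":-0.06,"wx":0,"wy":0,"wz":-0.8},{"tx":0.14,"ty":-0.29,"tz":-0.08,"wx":0,"wy":0,"wz":-1.0}]'; python3 -m creep '[{"tx":0.02,"ty":-0.066,"tz":-0.02,"wx":0,"wy":0,"wz":-0.04},{"tx":0.02,"ty":-0.066,"tz":-0.07,"wx":0,"wy":0,"wz":-0.04},{"tx":0.02,"ty":-0.066,"tz":-0.12,"wx":0,"wy":0,"wz":-0.04},{"tx":0.02,"ty":-0.066,"tz":-0.12,"wx":0,"wy":0,"wz":-0.04}]'
python3 - <<'E'
from station import *
import numpy as np
from scipy.spatial.transform import Rotation as R
o=readout.observe();print(np.round(o["ee_pos"],4));y=R.from_rotvec(o["eef_rot"]).as_matrix();print(y.round(3),np.degrees(np.arctan2(y[1,1],y[0,1])),o["qpos"].round(2))
E
```

```text
t: 0.93
ee_pos: [0.4146, 0.1968, 0.1828]
eef_rot: [2.065, 2.366, 0.001]
contact_force: [0.7, 0.2, -1.0]
width: 0.0857
grip_force: 0.0
t: 1.27
ee_pos: [0.4219, 0.1568, 0.1069]
eef_rot: [-2.082, -2.345, 0.015]
contact_force: [-1.4, 0.2, 0.3]
width: 0.0853
grip_force: 0.0
[0.4219 0.1568 0.1069]
[[-0.119  0.993 -0.011]
 [ 0.993  0.118 -0.004]
 [-0.002 -0.011 -1.   ]] 6.8050438275312715 [0.33 0.26 2.01 0.   0.88 0.21]
```

```bash
python3 -m creep '[{"tx":0,"ty":0,"tz":-0.06,"wx":0,"wy":0,"wz":0},{"tx":0,"ty":0,"tz":-0.12,"wx":0,"wy":0,"wz":0},{"tx":0,"ty":0,"tz":-0.16,"wx":0,"wy":0,"wz":0},{"tx":0,"ty":0,"tz":-0.172,"wx":0,"wy":0,"wz":0},{"tx":0,"ty":0,"tz":-0.172,"wx":0,"wy":0,"wz":0}]' ; python3 -m creep '[{"tx":0,"ty":0,"tz":0,"wx":0,"wy":0,"wz":0},{"tx":0,"ty":0,"tz":0,"wx":0,"wy":0,"wz":0},{"tx":0,"ty":0,"tz":0,"wx":0,"wy":0,"wz":0},{"tx":0,"ty":0,"tz":0,"wx":0,"wy":0,"wz":0},{"tx":0,"ty":0,"tz":0,"wx":0,"wy":0,"wz":0}]' -1 40
```

```text
t: 1.68
ee_pos: [0.4249, 0.1593, 0.0075]
eef_rot: [-2.081, -2.351, 0.004]
contact_force: [0.7, 0.2, 1.3]
width: 0.0854
grip_force: 0.0
t: 2.1
ee_pos: [0.4265, 0.1595, 0.0097]
eef_rot: [2.082, 2.351, 0.004]
contact_force: [-1.9, 0.5, 6.7]
width: 0.0345
grip_force: 39.7
```

```bash
python3 -m creep '[{"tx":0,"ty":0,"tz":0.05,"wx":0,"wy":0,"wz":0},{"tx":0.01,"ty":-0.01,"tz":0.11,"wx":0,"wy":0,"wz":-0.05},{"tx":0.04,"ty":-0.05,"tz":0.14,"wx":0,"wy":0,"wz":-0.15},{"tx":0.08,"ty":-0.1,"tz":0.14,"wx":0,"wy":0,"wz":-0.25},{"tx":0.12,"ty":-0.155,"tz":0.14,"wx":0,"wy":0,"wz":-0.35}]' ; python3 -m creep '[{"tx":0.04,"ty":-0.055,"tz":0,"wx":0,"wy":0,"wz":-0.042},{"tx":0.08,"ty":-0.11,"tz":0,"wx":0,"wy":0,"wz":-0.042},{"tx":0.12,"ty":-0.165,"tz":0,"wx":0,"wy":0,"wz":-0.042},{"tx":0.153,"ty":-0.227,"tz":0,"wx":0,"wy":0,"wz":-0.042},{"tx":0.153,"ty":-0.227,"tz":0,"wx":0,"wy":0,"wz":-0.042}]'; python3 -m creep '[{"tx":0,"ty":0,"tz":-0.02,"wx":0,"wy":0,"wz":0},{"tx":0,"ty":0,"tz":-0.02,"wx":0,"wy":0,"wz":0},{"tx":0,"ty":0,"tz":-0.02,"wx":0,"wy":0,"wz":0}]'
python3 - <<'E'
from station import *
from h import *
import pickle
from scipy.spatial.transform import Rotation as R
o=readout.observe();print(np.round(o["ee_pos"],4));y=R.from_rotvec(o["eef_rot"]).as_matrix();print(y[:,2].round(3),np.degrees(np.arctan2(y[1,1],y[0,1])))
d={n:vision.grab_frame(n) for n in("side","top")};pickle.dump(d,open("f1.pkl","wb"))
for n in d:
    for s in strips(d[n],(3,120,70),(14,255,255),o["ee_pos"][2]+.01): print(n,s)
a=cv2.resize(d["side"]["frame"][100:240,165:365,::-1],None,fx=4,fy=4,interpolation=cv2.INTER_CUBIC)
cv2.imwrite("pics/c3.png",a)
E
```

```text
t: 2.52
ee_pos: [0.4991, 0.0658, 0.0946]
eef_rot: [2.279, 2.158, 0.006]
contact_force: [-0.1, 0.7, -2.3]
width: 0.0346
grip_force: 41.6
t: 2.93
ee_pos: [0.5936, -0.0764, 0.0928]
eef_rot: [2.303, 2.127, 0.003]
contact_force: [0.8, -0.1, -1.9]
width: 0.0347
grip_force: 41.6
t: 3.18
ee_pos: [0.5884, -0.07, 0.0797]
eef_rot: [-2.302, -2.135, 0.002]
contact_force: [0.3, -0.7, -0.7]
width: 0.0346
grip_force: 41.6
[ 0.5884 -0.07    0.0797]
[-0.002  0.    -1.   ] -4.310917546397039
side (array([253.4, 239.5]), (382.3, -141.0), array([27.1, 80.9]), 18.4, 175.0)
side (array([292.3, 188.7]), (584.0, -84.3), array([65.8, 44.8]), 68.4, 138.5)
```

View pics/c3.png

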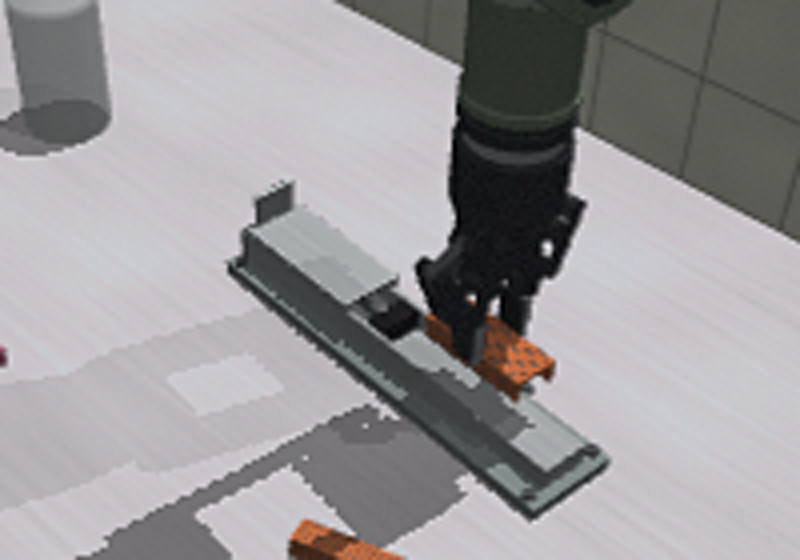

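The strip is held level above the ramp, with its tail-end leg tips at crop (516,399) and (550,378). I'll check its position and heading from those corners.

```bash
python3 - <<'E'
import pickle
from h import *
d=pickle.load(open("f1.pkl","rb"));s=d["side"];Q=lambda x,y:((x+.5)/4-.5+165,(y+.5)/4-.5+100)
u=np.array([.0739,.9973]);C=np.array([596.4,16.8])
for x,y,z in[(516,399,.072),(550,378,.072),(516,375,.09),(556,358,.09)]:
    p=onz(s,Q(x,y),z)[:2]*1000;print(p.round(1),"s",((p-C)@u).round(1),"lat",((p-C)@np.array([-u[1],u[0]])).round(1))
E
```

```text
[ 567.5 -110.8] s -129.4 lat 19.4
[ 600.  -113.7] s -129.9 lat -13.2
[ 569.8 -106.5] s -124.9 lat 17.4
[ 602.1 -114.6] s -130.6 lat -15.4
```

```bash
python3 -m creep '[{"tx":0.002,"ty":0,"tz":-0.02,"wx":0,"wy":0,"wz":0},{"tx":0.002,"ty":0,"tz":-0.04,"wx":0,"wy":0,"wz":0},{"tx":0.002,"ty":0,"tz":-0.055,"wx":0,"wy":0,"wz":0},{"tx":0.002,"ty":0,"tz":-0.063,"wx":0,"wy":0,"wz":0},{"tx":0.002,"ty":0,"tz":-0.063,"wx":0,"wy":0,"wz":0}]'; python3 -m creep '[{"tx":0,"ty":0,"tz":-0.003,"wx":0,"wy":0,"wz":0},{"tx":0,"ty":0,"tz":-0.003,"wx":0,"wy":0,"wz":0}]'; 
python3 - <<'E'
from station import *
from h import *
import pickle
o=readout.observe();print(np.round(o["ee_pos"],4),o["contact_force"].round(1))
d={n:vision.grab_frame(n) for n in("side",)};pickle.dump(d,open("f2.pkl","wb"))
a=cv2.resize(d["side"]["frame"][140:260,215:335,::-1],None,fx=5,fy=5,interpolation=cv2.INTER_CUBIC)
cv2.imwrite("pics/c4.png",a)
E
```

```text
t: 3.7
ee_pos: [0.5896, -0.0697, 0.0408]
eef_rot: [-2.301, -2.136, 0.003]
contact_force: [-0.6, -0.4, -1.0]
width: 0.0348
grip_force: 41.6
t: 3.87
ee_pos: [0.5908, -0.07, 0.0406]
eef_rot: [2.303, 2.136, 0.001]
contact_force: [-0.4, 0.1, -1.7]
width: 0.0346
grip_force: 41.6
[ 0.5908 -0.07    0.0406] [-0.4  0.1 -1.7]
```

View pics/c4.png

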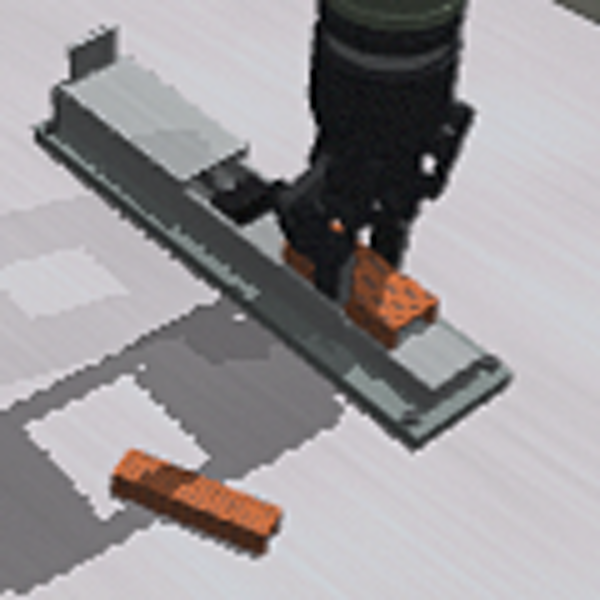

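The strip lies between the flared walls in line with the ramp, its tail at crop (400,340), with a little air left under it. I'll lower it to contact and release.

```bash
python3 -m creep '[{"tx":0,"ty":0,"tz":-0.002,"wx":0,"wy":0,"wz":0},{"tx":0,"ty":0,"tz":-0.003,"wx":0,"wy":0,"wz":0},{"tx":0,"ty":0,"tz":-0.003,"wx":0,"wy":0,"wz":0}]';  python3 -m creep '[{"tx":0,"ty":0,"tz":0,"wx":0,"wy":0,"wz":0},{"tx":0,"ty":0,"tz":0,"wx":0,"wy":0,"wz":0},{"tx":0,"ty":0,"tz":0,"wx":0,"wy":0,"wz":0},{"tx":0,"ty":0,"tz":0,"wx":0,"wy":0,"wz":0}]' 0
```

```text
t: 4.17
ee_pos: [0.5911, -0.0702, 0.0397]
eef_rot: [2.302, 2.136, 0.002]
contact_force: [-1.7, -0.6, 4.8]
width: 0.0348
grip_force: 42.1
t: 4.5
ee_pos: [0.5906, -0.0701, 0.0386]
eef_rot: [2.303, 2.137, 0.0]
contact_force: [0.4, -0.3, -0.4]
width: 0.0426
grip_force: 0.0
```

```bash
python3 -m creep '[{"tx":0,"ty":0,"tz":0.03,"wx":0,"wy":0,"wz":0},{"tx":0,"ty":0,"tz":0.09,"wx":0,"wy":0,"wz":0},{"tx":0,"ty":-0.03,"tz":0.11,"wx":-0.2,"wy":0.015,"wz":0},{"tx":-0.005,"ty":-0.08,"tz":0.11,"wx":-0.4,"wy":0.03,"wz":0},{"tx":-0.01,"ty":-0.111,"tz":0.11,"wx":-0.6,"wy":0.045,"wz":0}]';  python3 -m creep '[{"tx":0,"ty":0,"tz":0,"wx":-0.15,"wy":0.01,"wz":0},{"tx":0,"ty":0,"tz":-0.02,"wx":-0.27,"wy":0.02,"wz":0},{"tx":0,"ty":0,"tz":-0.06,"wx":-0.27,"wy":0.02,"wz":0},{"tx":0,"ty":0,"tz":-0.1,"wx":-0.27,"wy":0.02,"wz":0},{"tx":0,"ty":0,"tz":-0.1,"wx":-0.27,"wy":0.02,"wz":0}]' -1 40
python3 - <<'E'
from station import *
from h import *
import pickle
from scipy.spatial.transform import Rotation as R
o=readout.observe();print(np.round(o["ee_pos"],4),o["contact_force"].round(1),o["width"]);print(R.from_rotvec(o["eef_rot"]).as_matrix().round(3))
d={n:vision.grab_frame(n) for n in("side",)};pickle.dump(d,open("f3.pkl","wb"))
a=cv2.resize(d["side"]["frame"][140:260,215:335,::-1],None,fx=5,fy=5,interpolation=cv2.INTER_CUBIC)
cv2.imwrite("pics/c5.png",a)
E
```

```text
t: 4.92
ee_pos: [0.586, -0.1389, 0.1071]
eef_rot: [2.136, 1.979, -0.324]
contact_force: [-0.4, 0.3, -0.6]
width: 0.0427
grip_force: 0.0
t: 5.33
ee_pos: [0.5816, -0.136, 0.0404]
eef_rot: [2.061, 1.916, -0.465]
contact_force: [-1.6, 0.6, 0.2]
width: -0.0006
grip_force: 0.0
[ 0.5816 -0.136   0.0404] [-1.6  0.6  0.2] -0.0005836986235021273
[[ 0.064  0.997 -0.039]
 [ 0.904 -0.075 -0.42 ]
 [-0.422 -0.008 -0.907]]
```

View pics/c5.png

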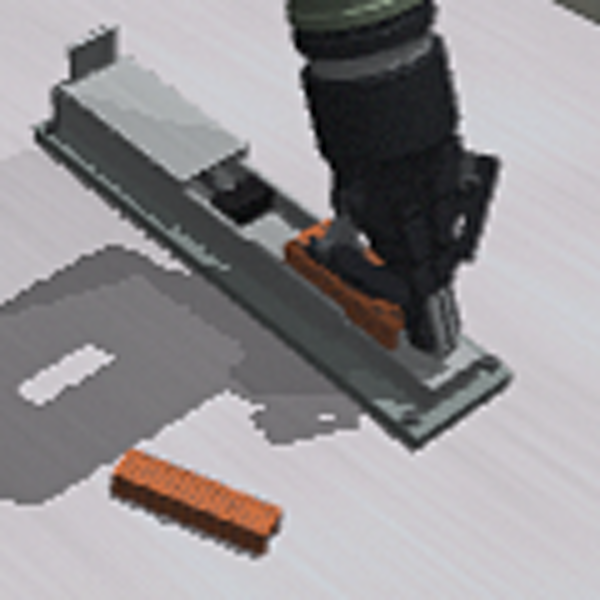

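The strip lies on the ramp with its tail at crop (400,335). The closed, tilted fingers stand just behind it at (435,345). I'll push along the channel.

```bash
python3 -m creep '[{"tx":0.001,"ty":0.0133,"tz":0,"wx":0,"wy":0,"wz":0},{"tx":0.002,"ty":0.0266,"tz":0,"wx":0,"wy":0,"wz":0},{"tx":0.003,"ty":0.04,"tz":0,"wx":0,"wy":0,"wz":0},{"tx":0.004,"ty":0.0533,"tz":0,"wx":0,"wy":0,"wz":0},{"tx":0.005,"ty":0.0665,"tz":0,"wx":0,"wy":0,"wz":0}]';  python3 -m creep '[{"tx":0,"ty":0,"tz":0,"wx":0,"wy":0,"wz":0}]'; python3 -m creep '[{"tx":0,"ty":0.005,"tz":0,"wx":0,"wy":0,"wz":0},{"tx":0.001,"ty":0.01,"tz":0,"wx":0,"wy":0,"wz":0}]'
python3 -m creep '[{"tx":0,"ty":0,"tz":0,"wx":0,"wy":0,"wz":0}]'
```

```text
t: 5.8
ee_pos: [0.5883, -0.0962, 0.0462]
eef_rot: [2.058, 1.909, -0.455]
contact_force: [0.3, -2.9, 2.6]
width: -0.0
grip_force: 2.4
t: 5.88
ee_pos: [0.5885, -0.0952, 0.0457]
eef_rot: [2.058, 1.911, -0.453]
contact_force: [-0.0, 0.9, -0.4]
width: 0.0
grip_force: 0.0
t: 6.05
ee_pos: [0.588, -0.0905, 0.0447]
eef_rot: [2.06, 1.911, -0.456]
contact_force: [0.2, -0.7, 0.9]
width: -0.0001
grip_force: 0.5
t: 6.13
ee_pos: [0.5882, -0.0902, 0.0445]
eef_rot: [2.06, 1.911, -0.456]
contact_force: [0.2, -0.2, -0.5]
width: -0.0003
grip_force: 0.0
```

```bash
Z='x'; python3 -m creep '[{"tx":0,"ty":0.005,"tz":0,"wx":0,"wy":0,"wz":0},{"tx":0,"ty":0.005,"tz":0,"wx":0,"wy":0,"wz":0},{"tx":0,"ty":0.005,"tz":0,"wx":0,"wy":0,"wz":0}]' | egrep 'pos|contact'
python3 -m creep '[{"tx":0,"ty":0.005,"tz":0,"wx":0,"wy":0,"wz":0},{"tx":0,"ty":0.005,"tz":0,"wx":0,"wy":0,"wz":0},{"tx":0,"ty":0.005,"tz":0,"wx":0,"wy":0,"wz":0}]' | egrep 'pos|contact'
python3 -m creep '[{"tx":0.001,"ty":0.005,"tz":0,"wx":0,"wy":0,"wz":0},{"tx":0.001,"ty":0.005,"tz":0,"wx":0,"wy":0,"wz":0},{"tx":0.001,"ty":0.005,"tz":0,"wx":0,"wy":0,"wz":0}]' | egrep 'pos|contact'
python3 - <<'E'
from station import *
from h import *
import pickle
d={n:vision.grab_frame(n) for n in("side","top")};pickle.dump(d,open("f4.pkl","wb"))
a=cv2.resize(d["side"]["frame"][145:225,215:305,::-1],None,fx=6,fy=6,interpolation=cv2.INTER_CUBIC)
cv2.imwrite("pics/c6.png",a)
E
```

```text
ee_pos: [0.5881, -0.0876, 0.0445]
contact_force: [-0.4, 0.7, -0.2]
ee_pos: [0.5882, -0.0846, 0.0447]
contact_force: [-0.2, -0.0, -1.1]
ee_pos: [0.5888, -0.0823, 0.0448]
contact_force: [1.6, -3.8, -0.1]
```

View pics/c6.png

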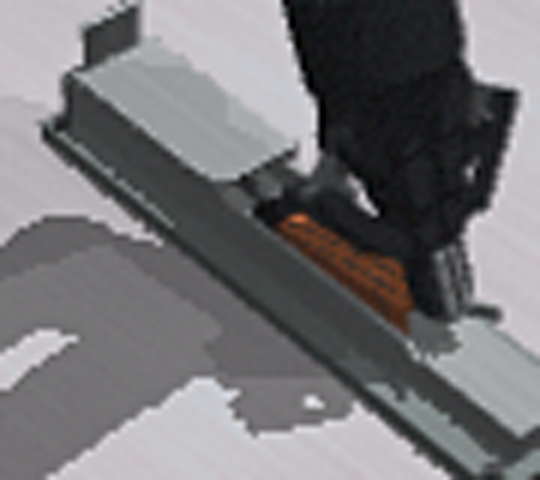

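The strip head is now against the follower at crop (275,215), with the tail at (408,325) still on the ramp. The force has risen to 3.8 N, so contact has begun.

```bash
python3 -m creep '[{"tx":0,"ty":0.005,"tz":0,"wx":0,"wy":0,"wz":0},{"tx":0,"ty":0.005,"tz":0,"wx":0,"wy":0,"wz":0},{"tx":0,"ty":0.005,"tz":0,"wx":0,"wy":0,"wz":0}]' | egrep 'pos|contact'
python3 -m creep '[{"tx":0,"ty":0.005,"tz":0,"wx":0,"wy":0,"wz":0},{"tx":0,"ty":0.005,"tz":0,"wx":0,"wy":0,"wz":0},{"tx":0,"ty":0.005,"tz":0,"wx":0,"wy":0,"wz":0}]' | egrep 'pos|contact'
python3 -m creep '[{"tx":0.001,"ty":0.005,"tz":0,"wx":0,"wy":0,"wz":0},{"tx":0.001,"ty":0.005,"tz":0,"wx":0,"wy":0,"wz":0},{"tx":0.001,"ty":0.005,"tz":0,"wx":0,"wy":0,"wz":0}]' | egrep 'pos|contact'
python3 - <<'E'
from station import *
from h import *
import pickle
d={n:vision.grab_frame(n) for n in("side",)};pickle.dump(d,open("f5.pkl","wb"))
for s in strips(d["side"],(3,120,50),(14,255,255),.045): print(s)
for k in("f4.pkl",): print(strips(pickle.load(open(k,"rb"))["side"],(3,120,50),(14,255,255),.045))
E
```

```text
ee_pos: [0.5887, -0.0794, 0.0449]
contact_force: [1.1, -4.5, -0.2]
ee_pos: [0.5887, -0.0767, 0.045]
contact_force: [-0.5, -5.6, -0.7]
ee_pos: [0.5893, -0.0739, 0.045]
contact_force: [0.2, -6.2, 0.1]
(array([253.7, 239.6]), (407.3, -116.9), array([28.6, 87.3]), 18.5, 266.5)
(array([271. , 187.2]), (584.8, -17.5), array([90.3, 29.5]), 86.9, 124.0)
[(array([253.7, 239.7]), (407.4, -116.8), array([28.5, 87.3]), 18.5, 267.5), (array([273.3, 189. ]), (583.9, -26.0), array([92.7, 29. ]), 85.5, 129.0)]
```

```bash
python3 -m creep '[{"tx":0,"ty":0.004,"tz":0,"wx":0,"wy":0,"wz":0},{"tx":0,"ty":0.008,"tz":0,"wx":0,"wy":0,"wz":0},{"tx":0,"ty":0.008,"tz":0,"wx":0,"wy":0,"wz":0}]' | egrep 'pos|contact'
python3 -m creep '[{"tx":0,"ty":0,"tz":-0.003,"wx":0,"wy":0,"wz":0},{"tx":0,"ty":0,"tz":-0.006,"wx":0,"wy":0,"wz":0},{"tx":0,"ty":0,"tz":-0.006,"wx":0,"wy":0,"wz":0}]' | egrep 'pos|contact'
python3 - <<'E'
from station import *
from h import *
import pickle
d={n:vision.grab_frame(n) for n in("side",)};pickle.dump(d,open("f6.pkl","wb"))
for s in strips(d["side"],(3,120,50),(14,255,255),.045): print(s)
a=cv2.resize(d["side"]["frame"][145:225,215:305,::-1],None,fx=6,fy=6,interpolation=cv2.INTER_CUBIC)
cv2.imwrite("pics/c7.png",a)
E
```

```text
ee_pos: [0.5892, -0.0695, 0.0452]
contact_force: [0.6, -8.7, 0.4]
ee_pos: [0.5889, -0.0701, 0.0414]
contact_force: [1.3, -10.0, 0.7]
(array([253.7, 239.6]), (407.5, -116.8), array([28.3, 87.3]), 18.4, 266.5)
(array([269.4, 186.6]), (582.5, -11.8), array([88.4, 24.2]), 86.9, 93.0)
```

View pics/c7.png

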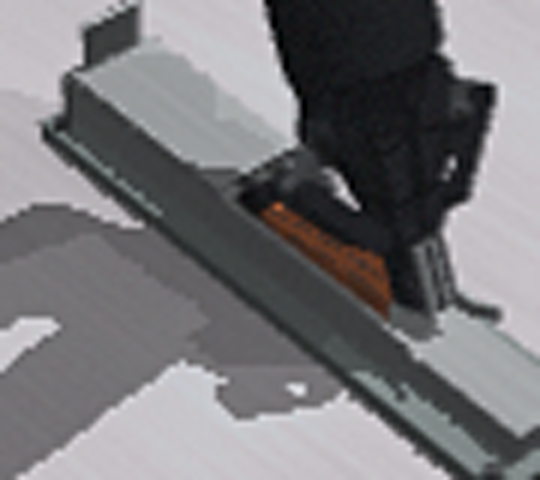

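The strip is pressed past the step, with the tail at crop (388,315) and the force matching about 13–15 mm of follower travel. I'll keep lowering, easing back slightly as I go.

```bash
python3 -m creep '[{"tx":0,"ty":-0.001,"tz":-0.004,"wx":0,"wy":0,"wz":0},{"tx":0,"ty":-0.002,"tz":-0.007,"wx":0,"wy":0,"wz":0},{"tx":0,"ty":-0.002,"tz":-0.007,"wx":0,"wy":0,"wz":0}]' | egrep 'pos|contact'
python3 -m creep '[{"tx":0,"ty":-0.004,"tz":0,"wx":0,"wy":0,"wz":0},{"tx":0,"ty":-0.004,"tz":0,"wx":0,"wy":0,"wz":0},{"tx":0,"ty":-0.004,"tz":0,"wx":0,"wy":0,"wz":0}]' | egrep 'pos|contact'
python3 - <<'E'
from station import *
from h import *
import pickle
d={n:vision.grab_frame(n) for n in("side",)};pickle.dump(d,open("f7.pkl","wb"))
for s in strips(d["side"],(3,120,50),(14,255,255),.045): print(s)
E
```

```text
ee_pos: [0.589, -0.0712, 0.0371]
contact_force: [0.2, -9.9, 0.4]
ee_pos: [0.5893, -0.0723, 0.037]
contact_force: [1.4, -6.0, -0.7]
(array([253.7, 239.7]), (407.5, -116.9), array([28.6, 87.4]), 17.9, 267.5)
(array([270.2, 187.8]), (580.9, -15.6), array([90.5, 21.7]), 85.8, 68.5)
```

```bash
python3 -m creep '[{"tx":0,"ty":-0.003,"tz":0,"wx":0,"wy":0,"wz":0},{"tx":0,"ty":-0.003,"tz":0,"wx":0,"wy":0,"wz":0},{"tx":0,"ty":-0.003,"tz":0,"wx":0,"wy":0,"wz":0}]' | egrep 'pos|contact'
python3 - <<'E'
from station import *
from h import *
import pickle
d={n:vision.grab_frame(n) for n in("side",)}
for s in strips(d["side"],(3,120,50),(14,255,255),.045): print(s)
E
```

```text
ee_pos: [0.5895, -0.0728, 0.0369]
contact_force: [0.9, -0.6, -0.6]
(array([253.7, 239.7]), (407.3, -116.9), array([28.6, 87.3]), 18.5, 267.5)
(array([270. , 187.6]), (580.9, -15.6), array([90.5, 21.7]), 85.8, 84.0)
```

The force dropped to zero and the strip stayed put, so the step is holding it. I'll back off, straighten up, and touch the crown near the tail to confirm it is down.

```bash
python3 -m creep '[{"tx":0,"ty":-0.015,"tz":0.01,"wx":0,"wy":0,"wz":0},{"tx":0,"ty":-0.03,"tz":0.05,"wx":0.2,"wy":-0.015,"wz":0},{"tx":0,"ty":-0.03,"tz":0.1,"wx":0.4,"wy":-0.03,"wz":0},{"tx":0.002,"ty":0,"tz":0.1,"wx":0.6,"wy":-0.045,"wz":0},{"tx":0.005,"ty":0.046,"tz":0.1,"wx":0.8,"wy":-0.06,"wz":0}]'
python3 -m creep '[{"tx":0,"ty":0,"tz":-0.03,"wx":0.07,"wy":-0.005,"wz":0},{"tx":0,"ty":0,"tz":-0.06,"wx":0.07,"wy":-0.005,"wz":0},{"tx":0,"ty":0,"tz":-0.078,"wx":0.07,"wy":-0.005,"wz":0},{"tx":0,"ty":0,"tz":-0.084,"wx":0.07,"wy":-0.005,"wz":0},{"tx":0,"ty":0,"tz":-0.084,"wx":0.07,"wy":-0.005,"wz":0}]'
```

```text
t: 9.6
ee_pos: [0.5944, -0.0473, 0.1007]
eef_rot: [2.286, 2.116, -0.027]
contact_force: [-0.6, -0.2, -0.2]
width: -0.0002
grip_force: 0.0
t: 10.02
ee_pos: [0.5918, -0.0457, 0.0457]
eef_rot: [-2.302, -2.136, 0.002]
contact_force: [-0.1, -0.2, -0.1]
width: 0.0001
grip_force: 0.0
```

```bash
python3 -m creep '[{"tx":0,"ty":0,"tz":-0.005,"wx":0,"wy":0,"wz":0},{"tx":0,"ty":0,"tz":-0.008,"wx":0,"wy":0,"wz":0},{"tx":0,"ty":0,"tz":-0.008,"wx":0,"wy":0,"wz":0}]' | egrep 'pos|contact'
python3 -m creep '[{"tx":0,"ty":0,"tz":-0.0015,"wx":0,"wy":0,"wz":0},{"tx":0,"ty":0,"tz":-0.003,"wx":0,"wy":0,"wz":0},{"tx":0,"ty":0,"tz":-0.003,"wx":0,"wy":0,"wz":0}]' | egrep 'pos|contact'
```

```text
ee_pos: [0.5927, -0.0456, 0.042]
contact_force: [-0.1, 0.3, -0.1]
ee_pos: [0.593, -0.0459, 0.0404]
contact_force: [-0.2, -1.1, 1.4]
```

The tip touched the crown at z≈40 mm, so the strip lies flat. Next I'll go behind the cover tab.

```bash
python3 -m creep '[{"tx":0,"ty":0,"tz":0.06,"wx":0,"wy":0,"wz":0},{"tx":0,"ty":0,"tz":0.12,"wx":0,"wy":0,"wz":0},{"tx":0.003,"ty":0.05,"tz":0.16,"wx":0,"wy":0,"wz":0},{"tx":0.008,"ty":0.11,"tz":0.18,"wx":0,"wy":0,"wz":0},{"tx":0.013,"ty":0.17,"tz":0.18,"wx":0,"wy":0,"wz":0}]'|grep pos
python3 -m creep '[{"tx":0.004,"ty":0.06,"tz":0,"wx":0,"wy":0,"wz":0},{"tx":0.008,"ty":0.12,"tz":0,"wx":0,"wy":0,"wz":0},{"tx":0.013,"ty":0.18,"tz":0,"wx":0,"wy":0,"wz":0},{"tx":0.018,"ty":0.244,"tz":0,"wx":0,"wy":0,"wz":0},{"tx":0.018,"ty":0.244,"tz":0,"wx":0,"wy":0,"wz":0}]'|grep pos
python3 -m creep '[{"tx":0,"ty":0,"tz":-0.05,"wx":0,"wy":0,"wz":0},{"tx":0,"ty":0,"tz":-0.1,"wx":0,"wy":0,"wz":0},{"tx":0,"ty":0,"tz":-0.14,"wx":0,"wy":0,"wz":0},{"tx":0,"ty":0,"tz":-0.145,"wx":0,"wy":0,"wz":0},{"tx":0,"ty":0,"tz":-0.145,"wx":0,"wy":0,"wz":0}]'|egrep 'pos|cont'
python3 - <<'E'
from station import *
from h import *
f=vision.grab_frame("side")
a=cv2.resize(f["frame"][125:225,195:305,::-1],None,fx=5,fy=5,interpolation=cv2.INTER_CUBIC)
cv2.imwrite("pics/c8.png",a)
E
```

```text
ee_pos: [0.6023, 0.0569, 0.1521]
ee_pos: [0.6111, 0.2094, 0.1478]
ee_pos: [0.6099, 0.202, 0.0595]
contact_force: [0.7, 0.1, 1.2]
```

View pics/c8.png

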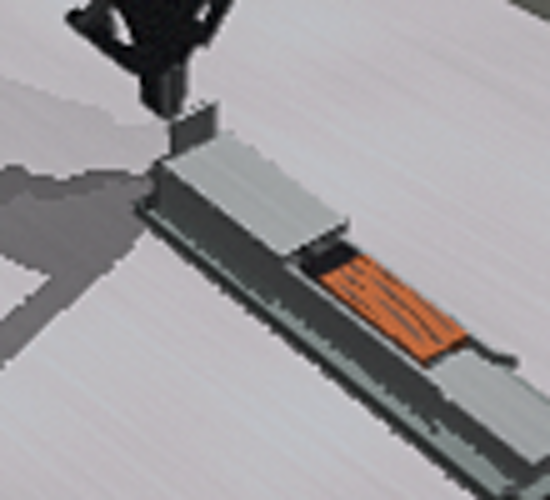

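The strip lies flat in the channel from crop (345,280) to (430,355), with the follower behind it at (330,260). The fingers stand behind the tab, which is at (195,125). I'll push the cover shut.

```bash
python3 -m creep '[{"tx":-0.001,"ty":-0.015,"tz":0,"wx":0,"wy":0,"wz":0},{"tx":-0.002,"ty":-0.035,"tz":0,"wx":0,"wy":0,"wz":0},{"tx":-0.004,"ty":-0.055,"tz":0,"wx":0,"wy":0,"wz":0},{"tx":-0.005,"ty":-0.075,"tz":0,"wx":0,"wy":0,"wz":0},{"tx":-0.007,"ty":-0.095,"tz":0,"wx":0,"wy":0,"wz":0}]'|egrep 'pos|cont'
python3 -m creep '[{"tx":-0.001,"ty":-0.02,"tz":0,"wx":0,"wy":0,"wz":0},{"tx":-0.003,"ty":-0.04,"tz":0,"wx":0,"wy":0,"wz":0},{"tx":-0.004,"ty":-0.06,"tz":0,"wx":0,"wy":0,"wz":0},{"tx":-0.006,"ty":-0.075,"tz":0,"wx":0,"wy":0,"wz":0},{"tx":-0.007,"ty":-0.09,"tz":0,"wx":0,"wy":0,"wz":0}]'|egrep 'pos|cont'
python3 -m creep '[{"tx":0,"ty":-0.004,"tz":0,"wx":0,"wy":0,"wz":0},{"tx":0,"ty":-0.006,"tz":0,"wx":0,"wy":0,"wz":0},{"tx":0,"ty":-0.006,"tz":0,"wx":0,"wy":0,"wz":0}]'|egrep 'pos|cont'
```

```text
ee_pos: [0.608, 0.1446, 0.0626]
contact_force: [1.7, 3.6, 2.6]
ee_pos: [0.6025, 0.0904, 0.0609]
contact_force: [2.3, 3.3, 2.7]
ee_pos: [0.6017, 0.0873, 0.0604]
contact_force: [-0.5, 0.3, -0.1]
```

```bash
python3 -m creep '[{"tx":0,"ty":-0.004,"tz":0,"wx":0,"wy":0,"wz":0},{"tx":-0.001,"ty":-0.008,"tz":0,"wx":0,"wy":0,"wz":0},{"tx":-0.001,"ty":-0.008,"tz":0,"wx":0,"wy":0,"wz":0}]'|egrep 'pos|cont'
python3 -m creep '[{"tx":0,"ty":-0.003,"tz":0,"wx":0,"wy":0,"wz":0},{"tx":0,"ty":-0.005,"tz":0,"wx":0,"wy":0,"wz":0},{"tx":0,"ty":-0.005,"tz":0,"wx":0,"wy":0,"wz":0}]'|egrep 'pos|cont'
```

```text
ee_pos: [0.6014, 0.0832, 0.0604]
contact_force: [0.6, 1.5, -1.5]
ee_pos: [0.6012, 0.0801, 0.0604]
contact_force: [-0.9, 2.2, -0.9]
```

```bash
python3 -m creep '[{"tx":0,"ty":-0.003,"tz":0,"wx":0,"wy":0,"wz":0},{"tx":0,"ty":-0.003,"tz":0,"wx":0,"wy":0,"wz":0}]'|egrep 'pos|cont'
python3 -m creep '[{"tx":0,"ty":-0.003,"tz":0,"wx":0,"wy":0,"wz":0},{"tx":0,"ty":-0.003,"tz":0,"wx":0,"wy":0,"wz":0}]'|egrep 'pos|cont'
python3 -m creep '[{"tx":0,"ty":-0.003,"tz":0,"wx":0,"wy":0,"wz":0},{"tx":0,"ty":-0.003,"tz":0,"wx":0,"wy":0,"wz":0}]'|egrep 'pos|cont'
```

```text
ee_pos: [0.6012, 0.0795, 0.0605]
contact_force: [-2.4, 7.0, -1.3]
ee_pos: [0.6013, 0.0795, 0.0606]
contact_force: [-1.4, 12.3, -3.3]
ee_pos: [0.6013, 0.0794, 0.0606]
contact_force: [-2.1, 18.1, -3.2]
```

The cover is against a hard stop at s≈63, which matches the predicted shut position of 62. I'll retreat and take a final check.

```bash
python3 -m creep '[{"tx":0.001,"ty":0.02,"tz":0,"wx":0,"wy":0,"wz":0},{"tx":0.003,"ty":0.05,"tz":0,"wx":0,"wy":0,"wz":0},{"tx":0.003,"ty":0.05,"tz":0.05,"wx":0,"wy":0,"wz":0},{"tx":0.003,"ty":0.09,"tz":0.1,"wx":0,"wy":0,"wz":0},{"tx":0.003,"ty":0.13,"tz":0.15,"wx":0,"wy":0,"wz":0}]'
python3 -m creep '[{"tx":0,"ty":0.05,"tz":0,"wx":0,"wy":0,"wz":0},{"tx":0,"ty":0.05,"tz":0,"wx":0,"wy":0,"wz":0},{"tx":0,"ty":0.05,"tz":0,"wx":0,"wy":0,"wz":0}]' |egrep 'pos|cont'
python3 - <<'E'
from station import *
from h import *
f=vision.grab_frame("side")
a=cv2.resize(f["frame"][125:265,165:325,::-1],None,fx=4,fy=4,interpolation=cv2.INTER_CUBIC)
cv2.imwrite("pics/c9.png",a)
E
```

```text
t: 14.32
ee_pos: [0.604, 0.1519, 0.1519]
eef_rot: [2.304, 2.134, -0.003]
contact_force: [1.5, 0.6, -0.0]
width: 0.0
grip_force: 0.0
ee_pos: [0.6041, 0.1834, 0.1514]
contact_force: [-0.4, -0.4, -0.8]
```

View pics/c9.png

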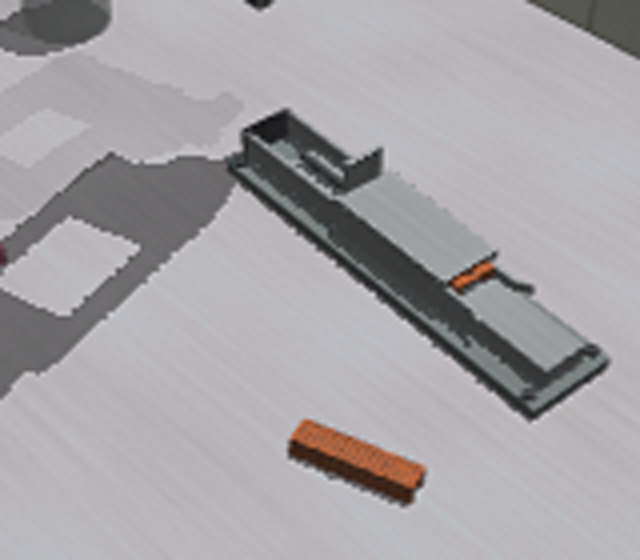

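The cover is shut, with its edge at crop (470,262). About 6 mm of the flat strip's tail shows, which fits a cassette clamped about 10 mm back. The narrow strip has not moved. I'm handing the job in.

```bash
python3 -c "from station import bot; print(bot.job_done())"
```

```text
the job is handed in; nothing more can be done
None
```

The wide strip is loaded flat behind the step and held by the spring, the cover rail is fully shut over it, nothing else was touched, and the job was handed in at about 15 s.

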